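# Clear the socket away and hold the jaw slide's index plunger back

### The arm

A 6-joint arm with a two-finger parallel gripper is mounted at the origin on the work surface. World frame = base frame: x ahead of the robot, y to its left, z up, the work surface at z = 0. Lengths are in mm, angles in rad, forces in N, time in s.
With the tool pointing down it reaches from about 350 to 975 mm from the base axis. Payload 7.1 kg.
Tool frame: the origin (TCP) lies at the very end of the fingers, on their centre line; the grasp point (between the pads) lies ctrl.hold_point_z behind it (ctrl.hold_point_z is the distance from the TCP to the grasp point, in mm); z points along the fingers, y is the line along which they close (so a half turn about z gives the same grasp; the last joint's range is limited). The gripper opens to 88 mm and grips with 3 to 60 N. Pads are 20 mm wide; open, the fingers measure 115 mm over their backs; the gripper's body (75 mm by 178 mm) begins 61 mm behind the grasp point.
Start: joints at [1.24, 0.423, 1.63, -0, 1.089, -0.019], TCP at [191.701, 594.857, 197.775] pointing down, gripper open.
Joint ranges: [-3, 3], [-0.9, 2.11], [0.09, 2.58], [-1.31, 4.45], [0.11, 2.69], [-2.54, 2.54]. Speed limits (rad/s): [2.39, 2.39, 3.01, 3.14, 3.14, 3.14].

### API

Orientations are given as a rotation vector (axis times angle).
In Python, from workcell import ctrl gives the robot as it stands. The module is installed in compiled form; this text tells all that it offers.
- The arm moves only by the shell command python3 -m creep 'ROWS'. ROWS is JSON, a list of rows, each an object with "translation": the shift along the tool's x, y, z in mm, a list of three; "angular": the turn, a rotation vector about the tool's x, y, z in rad, a list of three; "jaw": the opening, from 0 (shut) to 1 (fully open). A call has exactly 8 rows; each row is the pose to reach, as a shift and turn from the pose commanded when the call began, along the tool's axes at that moment; what a row does not reach only later rows make up. A row lasts 1/8 s, in which the tool goes at most 62.5 mm and 10.7 degrees, less where a joint would pass 70% of its speed; a pose out of reach is approached as far as the arm can. A call with a gripper value outside its range is refused whole. The fingers move at their own pace and stop on an object; the grip force is fixed at half the most. Time passes only in rows, so rows that repeat a pose let the fingers close, or fill a call up. It gives the time, the measured TCP pose, the force, the opening and the grip force at its end, in the units of the state.
- ctrl.get_obs(): the state, without advancing time (a new reading comes with each control period).
- ctrl.get_image(name): name is "side" or "top"; returns the picture (400x640x3 uint8, red, green, blue); there is no depth.
- ctrl.camera_info(name): a dict with "camera_matrix" (3x3 intrinsics, pixels), "world_from_camera" (4x4, takes a point from camera to world coordinates). Camera axes: x right, y up, looking along -z (the intrinsics and any distortion apply to the point x, -y, -z); pixel columns grow to the right and rows downward; lengths in mm; the calibration is good to about 2 mm. A picture is of the moment at which its call begins. camera_info takes no time and is no camera call.
- ctrl.close_job(): hands the job in; it is judged then, once.
Trained networks look in the newest picture that a camera, given by its name, has taken for a name from the list of things; names that differ only in an ending like _2 or _b are one class to them, and where a whole thing is asked for, a point or a joint stands for the part that bears it (a point fixed in the world has none). Each returns a list of dicts, best first, with "score" (0 to 1); they miss things now and then, are a little off and sometimes report something else, mostly with a low value. They report only what shows in the picture. A call takes as long as a camera call. They do not tell look-alikes from the thing itself.
- ctrl.look_for(camera, label): "rect" ([left, top, right, bottom] in pixels, round what is visible of it).
The state is a dict: "t": time; "qpos": joint angles; "qvel": joint speeds; "joint_torque": joint torques, N m; "ee_pos": TCP position; "orientation": TCP orientation; "ft_force": force on the tool from outside, world axes, zero at the start; "moment": the same for the moment, N m; "width": finger opening in mm; "grasp_force": force on a finger pad.
Only numpy, scipy, OpenCV 4.12 (cv2) and the standard library are available. Lean on these libraries where they do the work, as an engineer would, in place of code of your own. Each camera call takes 0.05 s, during which the arm holds its last target. There are 200 camera calls.

### The job

On the bench stands a tyre-changer jaw slide, its sprung index plunger locking the bar; an impact socket stands right in front of the plunger's knob. Take that socket away and leave it standing upright in the flat tool tray, then pull the plunger's knob straight out, fully back to its stop so that the pin is clear of the bar's hole, and finish while still holding it there, so that a colleague can shift the bar. Leave the other things on the bench as they are.

Things in the scene. Friction and masses are not known exactly. Their poses are not given: they have to be found in the camera images.
- socket_mid (a point): The impact socket to clear away: a loose plain dark steel cylinder, 38 mm across and 85 mm high, 0.3 to 0.55 kg, open at the top, standing upright on the bench 6 to 12 mm in front of the knob. Point: its centre, 42.5 mm above its foot; z along its axis.
- tray: The flat rectangular tool tray, fixed on the bench to the left or to the right of the fixture: 240 mm (its x) by 150 mm (its y), rim 18 mm high, walls 4 mm, rubber floor 5 mm above the bench. Origin: centre of its underside.
- tray_free (a point): Point on the tray's floor in the middle of its free part, 35 mm from the tray's centre towards its +x; the short socket stands 110 mm from it.
- fixture: The jaw slide, fixed on the bench: grey base plate 120 mm (x) by 200 mm (y); on it a steel channel along y, 90 mm wide, 91 mm high, holding a flat bar with a row of holes; claw at the bar's +y end, up to 162 mm from the centre, 102 mm high. Origin: centre of the underside, on the bench. The plunger sticks out of the -x face, 60 mm above the bench, and is pulled along the fixture's -x.
- knob (a point): The plunger's black knob: 36 mm long along x, 26 mm across, with an end flange 34 mm across and 6 mm thick at its free (-x) end. Point: centre of its length, on its axis, 60 mm above the bench; axes as the fixture's. Seated, it is 85 mm from the fixture's origin along -x, 40 mm from the channel's face; a 26 mm wide barrel lies between. Over 60 mm free on either side.
- plunger (a joint): Pull of the plunger along the fixture's -x, m: 0 seated in the hole, the pin leaves the hole at 0.012, stop at 0.022 (fully back). The spring pulls it in with 5 N seated and 10.5 N fully back; let go, it snaps home.
- weight_box: Bystander: divided plastic box of wheel weights, fixed on the bench on the side opposite the tray, 200 mm (x) by 140 mm (y), 50 mm high. Origin: centre of its underside.
- short_socket_mid (a point): Bystander, leave alone: short socket, steel, 30 mm across and 40 mm high, standing at the near (-x) end of the tray, about 75 mm from the tray's centre; point: its centre.
- nut_a_mid (a point): Bystander, leave alone: loose conical wheel nut, 26 mm across, 22 mm high, on the bench to the left (+y) of the plunger; point: its centre.
- nut_b_mid (a point): Bystander, leave alone: the same kind of nut, on the bench to the right (-y) of the plunger; point: its centre.
- jar_mid (a point): Bystander, leave alone: closed jar, 72 mm across and 85 mm high, on the bench; point: its centre.
- can_mid (a point): Bystander, leave alone: spray can, 60 mm across and 160 mm high, on the bench; point: its centre.
- gauge_mid (a point): Bystander, leave alone: tyre pressure gauge lying on the bench near the robot, round head 64 mm across and 28 mm high with a 100 mm grip to its -x side; point: centre of the head.
- wrench_mid (a point): Bystander, leave alone: flat wrench 220 mm long lying on the bench near the robot; point: on its handle.
Not all that is in view belongs to the job. Leave any green, red or yellow look-alike of the part that bears socket_mid alone.

How it is judged:
By the outcome, as a careful person would: the job done as asked, in the order asked, and still so for the second after the job is handed in, while the arm keeps its last pose, push and grip.
It also fails if it takes over 51 s, if anything falls off the work surface, if the arm or the gripper's body presses on something with over 40 N, if the wrist force passes 120 N, or if a joint passes its speed limit or range.

## Working session

There is one attempt and no reset: what is moved stays moved. The work goes in short steps, Python scripts to look and compute and a shell command to move; the robot and the scene stay as the last step left them, time stands still between calls to the robot, and variables do not carry over. Pictures are saved under pics/ and viewed, at most 10 in all, crops included, and the job is handed in when it is done.

```bash
mkdir -p pics
cat > h.py <<'E'
import numpy as np, cv2
from workcell import ctrl
from scipy.spatial.transform import Rotation as R
def ray(cam,u,v):
    i=ctrl.camera_info(cam);K=np.array(i["camera_matrix"]);T=np.array(i["world_from_camera"])
    d=np.linalg.inv(K)@[u,v,1];d=d*[1,-1,-1]
    return T[:3,3],T[:3,:3]@d
def atz(cam,u,v,z):
    o,d=ray(cam,u,v);return o+d*(z-o[2])/d[2]
def proj(cam,p):
    i=ctrl.camera_info(cam);K=np.array(i["camera_matrix"]);T=np.array(i["world_from_camera"])
    c=T[:3,:3].T@(np.array(p)-T[:3,3]);c=c*[1,-1,-1];q=K@c;return q[:2]/q[2]
def snap(cam,f):
    im=ctrl.get_image(cam);cv2.imwrite(f,im[:,:,::-1]);return im
E
python3 - <<'E'
from h import *
for c in("top","side"):
    snap(c,f"pics/{c}0.png");i=ctrl.camera_info(c);print(c,np.round(i["camera_matrix"],1).tolist(),np.round(i["world_from_camera"],2).tolist(),[k for k in i])
    for n in ["socket_mid","tray","fixture","knob","weight_box","short_socket_mid","nut_a_mid"]:
        print(n,[(np.round(r["rect"]).astype(int).tolist(),round(r["score"],2)) for r in ctrl.look_for(c,n)[:3]])
print(ctrl.hold_point_z,ctrl.get_obs())
E
```

```text
top [[440.1, 0.0, 321.5], [0.0, 440.1, 195.4], [0.0, 0.0, 1.0]] [[0.04, 0.98, -0.2, 303.76], [-1.0, 0.03, -0.01, 10.47], [0.0, 0.2, 0.98, 1306.71], [0.0, 0.0, 0.0, 1.0]] ['camera_matrix', 'world_from_camera']
socket_mid [([245, 195, 262, 210], 0.62), ([252, 218, 269, 234], 0.59), ([282, 223, 294, 237], 0.57)]
tray []
fixture [([272, 153, 374, 214], 0.67)]
knob [([317, 184, 328, 212], 0.62), ([286, 201, 293, 210], 0.32)]
weight_box [([421, 184, 473, 259], 0.71)]
short_socket_mid [([194, 239, 206, 250], 0.68)]
nut_a_mid [([284, 199, 293, 208], 0.49)]
side [[364.9, 0.0, 325.8], [0.0, 364.9, 199.7], [0.0, 0.0, 1.0]] [[-0.98, 0.12, -0.15, 382.12], [-0.18, -0.52, 0.83, 796.46], [0.02, 0.85, 0.53, 575.45], [0.0, 0.0, 0.0, 1.0]] ['camera_matrix', 'world_from_camera']
socket_mid [([292, 238, 307, 279], 0.96), ([324, 238, 342, 277], 0.9), ([357, 207, 374, 239], 0.79)]
tray [([238, 294, 378, 377], 0.92)]
fixture [([252, 168, 331, 239], 0.89)]
knob [([313, 197, 326, 214], 0.44)]
weight_box [([318, 140, 382, 179], 0.59)]
short_socket_mid [([342, 318, 360, 342], 0.66)]
nut_a_mid [([308, 235, 316, 249], 0.42)]
18.700000000000003 {'t': 0.8, 'qpos': array([ 1.23999982e+00,  4.23084695e-01,  1.62992297e+00, -5.62554821e-06,
        1.08860809e+00, -1.90312062e-02]), 'qvel': array([ 1.51992861e-04,  3.82446851e-04, -2.99236365e-03,  8.25130353e-05,
        8.61944541e-05, -1.02355133e-03]), 'joint_torque': array([-1.43997069e-03, -5.44500697e+01, -2.74038523e+01,  6.42244611e-02,
        1.67057267e-02, -2.35071371e-05]), 'ee_pos': array([191.69741608, 594.84229963, 197.7755816 ]), 'orientation': array([ 4.87734696e-01,  3.10350023e+00, -3.70989386e-05]), 'ft_force': array([-0.65980701, -0.72690222,  0.39500546]), 'moment': array([ 0.03623965, -0.0147305 , -0.00746954]), 'grasp_force': 0.0, 'width': 87.63477159375095}
```

View pics/top0.png

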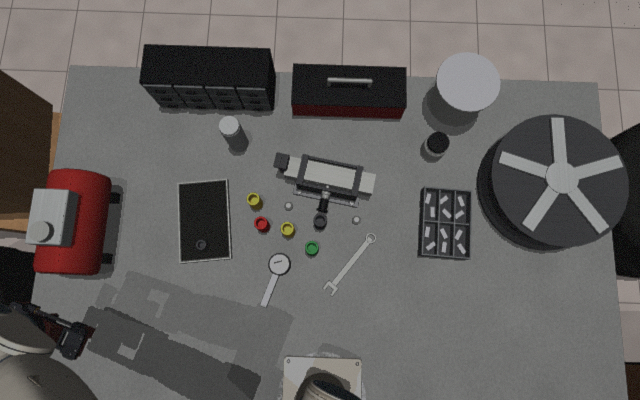

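View pics/side0.png

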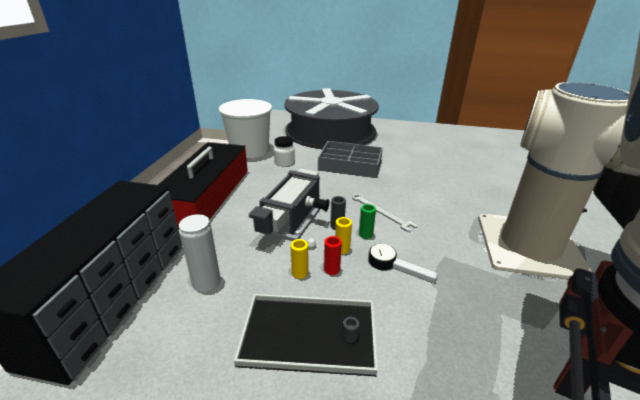

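Dark socket is at about (320,221) in top, right in front of the knob (324,203). The tray is on the left (204,220), with its short socket at (200,244). Yellow, red and green look-alikes stand around. Zooming in for the details.

Run:
```python
from h import *
a=cv2.imread("pics/top0.png")[145:265,245:395];cv2.imwrite("pics/topz.png",cv2.resize(a,None,fx=5,fy=5,interpolation=cv2.INTER_CUBIC))
a=cv2.imread("pics/side0.png")[160:290,240:400];cv2.imwrite("pics/sidez.png",cv2.resize(a,None,fx=4.5,fy=4.5,interpolation=cv2.INTER_CUBIC))
```

```text
(no output)
```

View pics/topz.png

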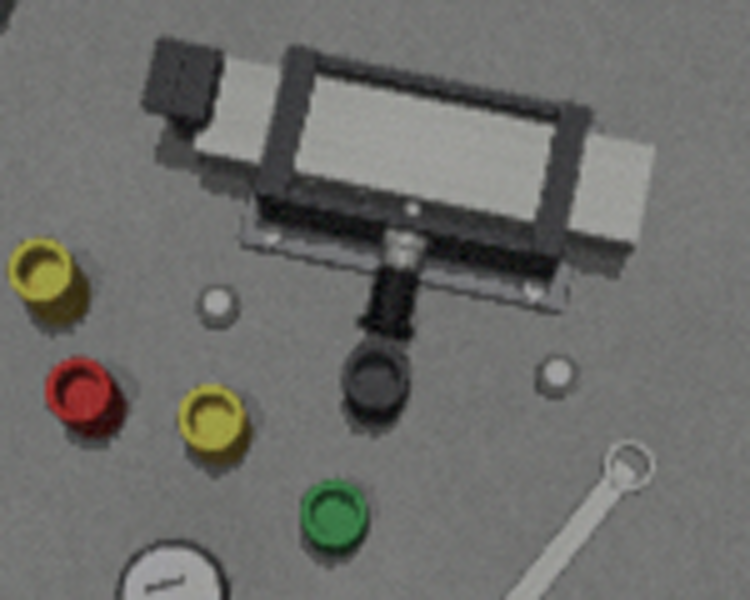

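View pics/sidez.png

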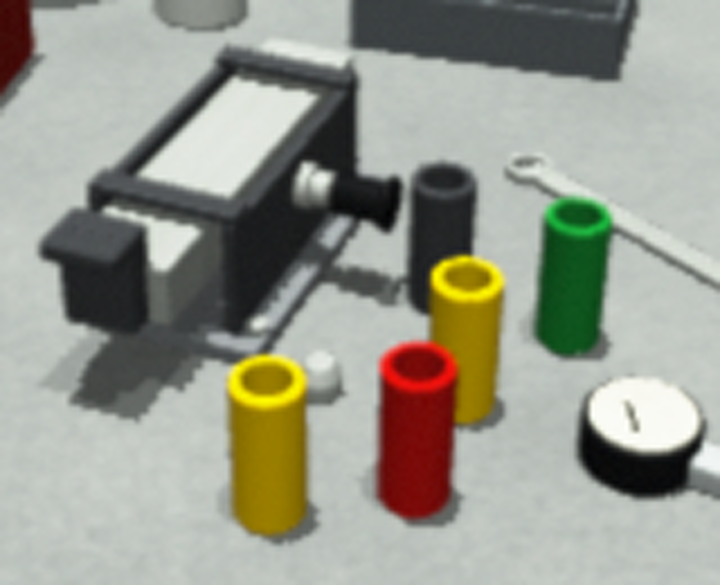

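Socket's top ring centre is at zoom (376,373), i.e. (320.2,219.6) in top. In side it is at zoom (443,182), i.e. (338.4,200.4). The knob flange is at zoom (385,328), and the channel's top corners are visible.

Run:
```python
from h import *
t=lambda x,y,z:atz("top",245+(x+.5)/5-.5,145+(y+.5)/5-.5,z)
s=lambda x,y,z:atz("side",240+(x+.5)/4.5-.5,160+(y+.5)/4.5-.5,z)
P=lambda n,p:print(n,np.round(p,1))
P("sock top",t(376,373,85));P("sock side",s(443,182,85))
C=[t(*c,91) for c in((290,47),(590,108),(555,250),(258,190))];[P("ch",c) for c in C]
for a,b in((0,1),(3,2)):
    d=C[a]-C[b];print("yaw",np.arctan2(-d[0],d[1]))
d=t(243,243,10)-t(562,310,10);print("plate edge yaw",np.arctan2(-d[0],d[1]))
d=s(95,190,91)-s(220,60,91);print("side yaw",np.arctan2(-d[0],d[1]))
P("ctr",np.mean(C,0));P("flange t",t(385,326,60));P("flange side",s(388,201,60));P("barrel t",t(405,240,60))
T=[atz("top",*c,18) for c in((178,183),(228,179.5),(231,258),(181,263))];[P("tray",c) for c in T];P("trayc",np.mean(T,0))
T=[atz("side",*c,18) for c in((257,297),(374,298),(376,371),(239,365))];P("trayc side",np.mean(T,0));[P("tray",c) for c in T]
P("short",atz("top",201,243.5,40));P("short side",atz("side",351,322,40))
P("nutA",t(217,300,22));P("nutB",t(557,373,22))
P("red",t(82,392,85));P("yel",t(213,418,85));P("grn",t(334,515,85));P("yel2",t(42,271,85))
```

```text
sock top [487.1  21.   85. ]
sock side [484.8  26.5  85. ]
ch [673.6  77.3  91. ]
ch [643.5 -95.8  91. ]
ch [559.8 -77.5  91. ]
ch [588.6  91.7  91. ]
yaw -0.17256091569057358
yaw -0.16847080067814263
plate edge yaw -0.17524572487507514
side yaw -0.1612342348322228
ctr [616.4  -1.1  91. ]
flange t [518.2  17.   60. ]
flange side [517.8  14.4  60. ]
barrel t [569.1   7.3  60. ]
tray [591.8 451.6  18. ]
tray [607.9 302.3  18. ]
tray [374.2 275.2  18. ]
tray [354.7 418.8  18. ]
trayc [482.2 362.   18. ]
trayc side [476.6 368.9  18. ]
tray [600.8 315.1  18. ]
tray [370.4 270.1  18. ]
tray [355.5 428.   18. ]
tray [579.5 462.2  18. ]
short [411.2 360.   40. ]
short side [407.3 356.3  40. ]
nutA [536.9 117.4  22. ]
nutB [500.3 -85.1  22. ]
red [470.5 185.   85. ]
yel [458.5 111.   85. ]
grn [406.9  41.3  85. ]
yel2 [538.6 212.   85. ]
```

```bash
cat >> h.py <<'E'
def goto(p,yaw):
    "tool shift & turn to TCP p, tool down, closing line at angle yaw from world y"
    o=ctrl.get_obs();Rc=R.from_rotvec(o["orientation"])
    y=np.array([-np.sin(yaw),np.cos(yaw),0]);z=np.array([0,0,-1.]);
    best=min((R.from_matrix(np.c_[np.cross(s*y,z),s*y,z]) for s in(1,-1)),key=lambda r:(Rc.inv()*r).magnitude())
    print("t",round(o["t"],2),"pos",np.round(o["ee_pos"],1),"w",round(o["width"],1),"g",round(o["grasp_force"],1),"F",np.round(o["ft_force"],1),"q",np.round(o["qpos"],2))
    print("shift",np.round(Rc.inv().apply(np.array(p)-o["ee_pos"]),1),"turn",np.round((Rc.inv()*best).as_rotvec(),3))
E
python3 -c "
from h import *
goto((486,22,198),-.17)"
```

```text
t 0.8 pos [191.7 594.8 197.8] w 87.6 g 0.0 F [-0.7 -0.7  0.4] q [ 1.24  0.42  1.63 -0.    1.09 -0.02]
shift [-4.558e+02 -4.550e+02 -2.000e-01] turn [-0.     0.    -0.142]
```

```bash
python3 -m creep '[{"translation":[-40,-40,0],"angular":[0,0,-0.02],"jaw":1},{"translation":[-80,-80,0],"angular":[0,0,-0.04],"jaw":1},{"translation":[-120,-120,0],"angular":[0,0,-0.06],"jaw":1},{"translation":[-160,-160,0],"angular":[0,0,-0.08],"jaw":1},{"translation":[-200,-200,0],"angular":[0,0,-0.1],"jaw":1},{"translation":[-240,-240,0],"angular":[0,0,-0.12],"jaw":1},{"translation":[-280,-280,0],"angular":[0,0,-0.142],"jaw":1},{"translation":[-320,-320,0],"angular":[0,0,-0.142],"jaw":1}]'
python3 -c "
from h import *
goto((486,22,198),-.17)"
```

```text
t: 1.8
ee_pos: [398.9, 190.6, 198.2]
orientation: [0.266, 3.129, 0.001]
ft_force: [0.8, 0.4, -0.2]
width: 88.1
grasp_force: 0.0
t 1.8 pos [398.9 190.6 198.2] w 88.1 g 0.0 F [ 0.8  0.4 -0.2] q [ 0.42  0.15  2.02  0.    0.97 -0.98]
shift [-114.2 -151.5    0.2] turn [0.001 0.001 0.001]
```

```bash
python3 -m creep '[{"translation":[-32,-43,0],"angular":[0,0,0],"jaw":1},{"translation":[-64,-86,0],"angular":[0,0,0],"jaw":1},{"translation":[-96,-129,0],"angular":[0,0,0],"jaw":1},{"translation":[-114,-151.5,0],"angular":[0,0,0],"jaw":1},{"translation":[-114,-151.5,40],"angular":[0,0,0],"jaw":1},{"translation":[-114,-151.5,80],"angular":[0,0,0],"jaw":1},{"translation":[-114,-151.5,90],"angular":[0,0,0],"jaw":1},{"translation":[-114,-151.5,90],"angular":[0,0,0],"jaw":1}]'
python3 - <<'E'
from h import *
goto((486,22,46),-.17)
a=snap("side","pics/side1.png")[150:290,220:400,::-1]
b=snap("top","pics/top1.png")[150:270,250:400,::-1]
f=lambda a:cv2.resize(a,(400,320),interpolation=cv2.INTER_CUBIC)
cv2.imwrite("pics/z1.png",np.hstack([f(a),f(b)]))
E
```

```text
t: 2.8
ee_pos: [484.9, 23.6, 107.9]
orientation: [-0.266, -3.13, 0.0]
ft_force: [-0.6, -1.3, 0.6]
width: 87.7
grasp_force: 0.0
t 2.8 pos [484.9  23.6 107.9] w 87.7 g 0.0 F [-0.6 -1.3  0.6] q [ 0.02  0.36  2.    0.    0.79 -1.38]
shift [-1.4 -1.4 61.9] turn [-0.    -0.001  0.   ]
```

View pics/z1.png

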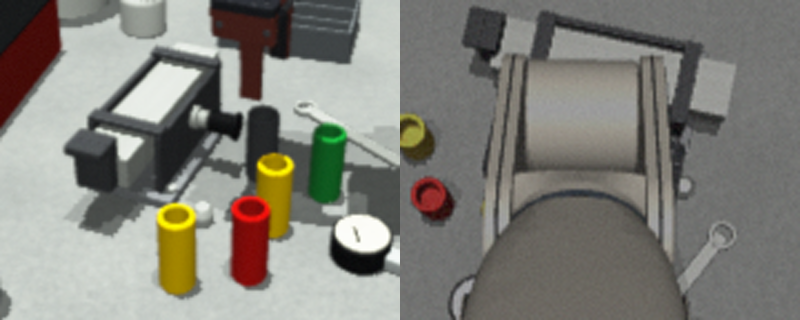

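The side view shows the open gripper over the dark socket, with nothing in the way. Descending and gripping.

```bash
python3 -m creep '[{"translation":[-1,-1,15],"angular":[0,0,0],"jaw":1},{"translation":[-1,-1,30],"angular":[0,0,0],"jaw":1},{"translation":[-1,-1,45],"angular":[0,0,0],"jaw":1},{"translation":[-1,-1,58],"angular":[0,0,0],"jaw":1},{"translation":[-1,-1,62],"angular":[0,0,0],"jaw":1},{"translation":[-1,-1,62],"angular":[0,0,0],"jaw":0},{"translation":[-1,-1,62],"angular":[0,0,0],"jaw":0},{"translation":[-1,-1,62],"angular":[0,0,0],"jaw":0}]'
python3 -m creep '[{"translation":[0,0,0],"angular":[0,0,0],"jaw":0},{"translation":[0,0,0],"angular":[0,0,0],"jaw":0},{"translation":[0,0,0],"angular":[0,0,0],"jaw":0},{"translation":[0,0,0],"angular":[0,0,0],"jaw":0},{"translation":[0,0,-5],"angular":[0,0,0],"jaw":0},{"translation":[0,0,-10],"angular":[0,0,0],"jaw":0},{"translation":[0,0,-15],"angular":[0,0,0],"jaw":0},{"translation":[0,0,-20],"angular":[0,0,0],"jaw":0}]'
python3 - <<'E'
from h import *
goto((515,370,175),.14)
E
```

```text
t: 3.9
ee_pos: [486.1, 22.4, 46.2]
orientation: [0.266, 3.129, 0.0]
ft_force: [1.0, -0.8, 0.5]
width: 61.3
grasp_force: 0.0
t: 4.9
ee_pos: [485.7, 22.4, 66.1]
orientation: [0.266, 3.13, 0.0]
ft_force: [0.7, 0.7, -3.5]
width: 34.7
grasp_force: 29.9
t 4.9 pos [485.7  22.4  66.1] w 34.7 g 29.9 F [ 0.7  0.7 -3.5] q [ 0.02  0.43  2.02  0.    0.69 -1.38]
shift [  29.8  347.5 -108.8] turn [ 0.    0.   -0.31]
```

```bash
python3 -m creep '[{"translation":[0,0,-20],"angular":[0,0,0],"jaw":0},{"translation":[0,0,-40],"angular":[0,0,0],"jaw":0},{"translation":[0,0,-60],"angular":[0,0,0],"jaw":0},{"translation":[0,0,-80],"angular":[0,0,0],"jaw":0},{"translation":[0,0,-95],"angular":[0,0,0],"jaw":0},{"translation":[0,0,-100],"angular":[0,0,0],"jaw":0},{"translation":[0,0,-100],"angular":[0,0,0],"jaw":0},{"translation":[0,0,-100],"angular":[0,0,0],"jaw":0}]'
python3 - <<'E'
from h import *
goto((515,370,166),.14)
a=snap("side","pics/side2.png")[100:290,220:420,::-1]
cv2.imwrite("pics/z2.png",cv2.resize(a,None,fx=3,fy=3,interpolation=cv2.INTER_CUBIC))
E
```

```text
t: 5.9
ee_pos: [485.1, 22.4, 165.1]
orientation: [-0.266, -3.129, 0.0]
ft_force: [-1.4, 0.7, -3.5]
width: 34.8
grasp_force: 29.9
t 5.9 pos [485.1  22.4 165.1] w 34.8 g 29.9 F [-1.4  0.7 -3.5] q [ 0.02  0.27  1.96 -0.    0.92 -1.38]
shift [ 29.3 347.7  -1. ] turn [-0.    -0.001 -0.31 ]
```

View pics/z2.png

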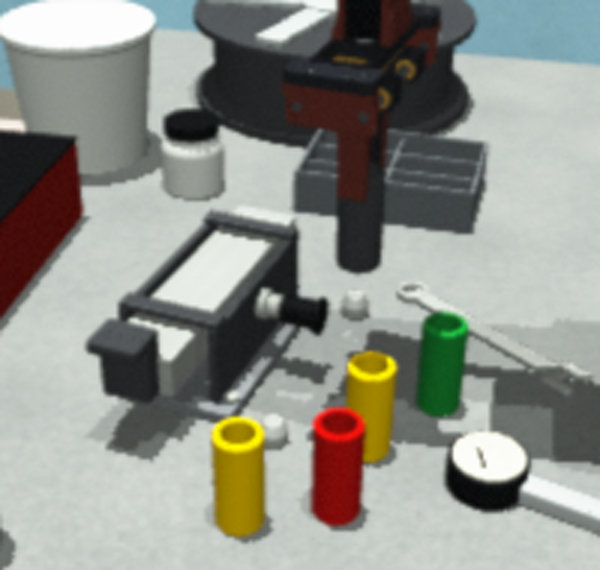

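The socket is lifted, upright and well centred in the fingers, clear of its neighbours. Carrying it to the tray.

```bash
python3 -m creep '[{"translation":[2,25,0],"angular":[0,0,-0.02],"jaw":0},{"translation":[6,75,0],"angular":[0,0,-0.07],"jaw":0},{"translation":[11,130,0],"angular":[0,0,-0.12],"jaw":0},{"translation":[16,185,0],"angular":[0,0,-0.17],"jaw":0},{"translation":[20,240,0],"angular":[0,0,-0.22],"jaw":0},{"translation":[25,290,0],"angular":[0,0,-0.27],"jaw":0},{"translation":[28,330,0],"angular":[0,0,-0.31],"jaw":0},{"translation":[29,348,0],"angular":[0,0,-0.31],"jaw":0}]'
python3 -m creep '[{"translation":[0,0,20],"angular":[0,0,0],"jaw":0},{"translation":[0,0,45],"angular":[0,0,0],"jaw":0},{"translation":[0,0,70],"angular":[0,0,0],"jaw":0},{"translation":[0,0,85],"angular":[0,0,0],"jaw":0},{"translation":[0,0,95],"angular":[0,0,0],"jaw":0},{"translation":[0,0,100],"angular":[0,0,0],"jaw":0},{"translation":[0,0,100],"angular":[0,0,0],"jaw":0},{"translation":[0,0,100],"angular":[0,0,0],"jaw":0}]'
python3 - <<'E'
from h import *
goto((515,370,51),.14)
a=snap("side","pics/side3.png")[230:390,220:420,::-1]
cv2.imwrite("pics/z3.png",cv2.resize(a,None,fx=3,fy=3,interpolation=cv2.INTER_CUBIC))
E
```

```text
t: 6.95
ee_pos: [515.4, 372.1, 164.7]
orientation: [0.223, -3.133, 0.001]
ft_force: [-0.5, -0.1, -3.2]
width: 34.7
grasp_force: 29.9
t: 7.95
ee_pos: [516.3, 370.6, 66.5]
orientation: [-0.22, 3.133, 0.001]
ft_force: [-0.3, 0.3, -3.9]
width: 34.8
grasp_force: 29.9
t 7.95 pos [516.3 370.6  66.5] w 34.8 g 29.9 F [-0.3  0.3 -3.9] q [ 0.6   0.6   1.68 -0.    0.86 -1.11]
shift [ 1.4 -0.4 15.5] turn [0.001 0.001 0.   ]
```

View pics/z3.png

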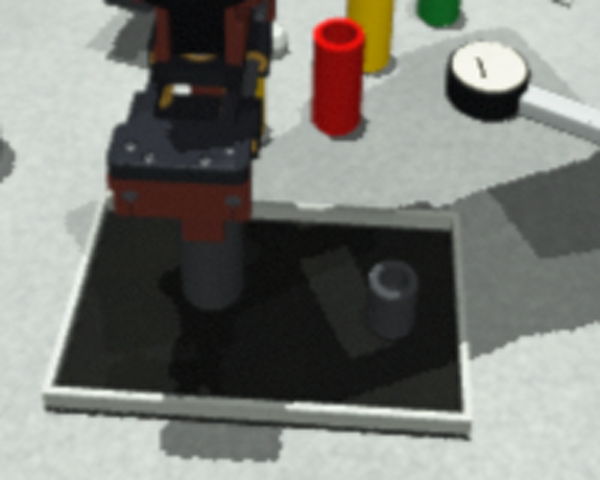

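The socket hangs over the tray's free area, well clear of the short socket and rims. Lowering gently.

```bash
python3 -m creep '[{"translation":[0,0,4],"angular":[0,0,0],"jaw":0},{"translation":[0,0,8],"angular":[0,0,0],"jaw":0},{"translation":[0,0,11],"angular":[0,0,0],"jaw":0},{"translation":[0,0,13],"angular":[0,0,0],"jaw":0},{"translation":[0,0,14],"angular":[0,0,0],"jaw":0},{"translation":[0,0,15],"angular":[0,0,0],"jaw":0},{"translation":[0,0,15],"angular":[0,0,0],"jaw":0},{"translation":[0,0,15],"angular":[0,0,0],"jaw":0}]'
```

```text
t: 9.0
ee_pos: [516.0, 370.3, 51.0]
orientation: [-0.22, 3.134, 0.0]
ft_force: [0.5, -0.7, -0.9]
width: 34.8
grasp_force: 30.0
```

```bash
python3 -m creep '[{"translation":[0,0,0.5],"angular":[0,0,0],"jaw":0},{"translation":[0,0,0.5],"angular":[0,0,0],"jaw":0.55},{"translation":[0,0,0.5],"angular":[0,0,0],"jaw":0.7},{"translation":[0,0,0.5],"angular":[0,0,0],"jaw":0.8},{"translation":[0,0,0.5],"angular":[0,0,0],"jaw":1},{"translation":[0,0,0.5],"angular":[0,0,0],"jaw":1},{"translation":[0,0,0.5],"angular":[0,0,0],"jaw":1},{"translation":[0,0,0.5],"angular":[0,0,0],"jaw":1}]'
python3 -m creep '[{"translation":[0,0,-10],"angular":[0,0,0],"jaw":1},{"translation":[0,0,-30],"angular":[0,0,0],"jaw":1},{"translation":[0,0,-60],"angular":[0,0,0],"jaw":1},{"translation":[0,0,-100],"angular":[0,0,0],"jaw":1},{"translation":[0,0,-120],"angular":[0,0,0],"jaw":1},{"translation":[0,0,-130],"angular":[0,0,0],"jaw":1},{"translation":[0,0,-130],"angular":[0,0,0],"jaw":1},{"translation":[0,0,-130],"angular":[0,0,0],"jaw":1}]'
python3 - <<'E'
from h import *
goto((530,13.8,180),-.17)
snap("side","pics/side4.png");snap("top","pics/top4.png")
for c in("top","side"): print(c,[(np.round(r["rect"],1).tolist(),round(r["score"],2)) for r in ctrl.look_for(c,"knob")[:3]])
a=cv2.imread("pics/side4.png")[170:390,220:400];b=cv2.imread("pics/top4.png")[150:270,255:385]
cv2.imwrite("pics/z4.png",np.hstack([cv2.resize(a,(360,440)),cv2.resize(b,(440,440),interpolation=cv2.INTER_CUBIC)]))
E
```

```text
t: 10.0
ee_pos: [515.9, 370.3, 50.3]
orientation: [0.22, -3.134, 0.0]
ft_force: [-0.1, -0.3, 0.1]
width: 87.8
grasp_force: 0.0
t: 11.0
ee_pos: [515.2, 369.8, 178.9]
orientation: [0.22, -3.132, 0.002]
ft_force: [0.1, 0.8, -0.1]
width: 88.0
grasp_force: 0.0
t 11.0 pos [515.2 369.8 178.9] w 88.0 g 0.0 F [ 0.1  0.8 -0.1] q [ 0.6   0.46  1.62 -0.    1.06 -1.11]
shift [  35.1 -354.6   -0.7] turn [-0.001 -0.002  0.31 ]
top []
side [([311.8, 195.5, 327.0, 213.5], 0.7)]
```

View pics/z4.png

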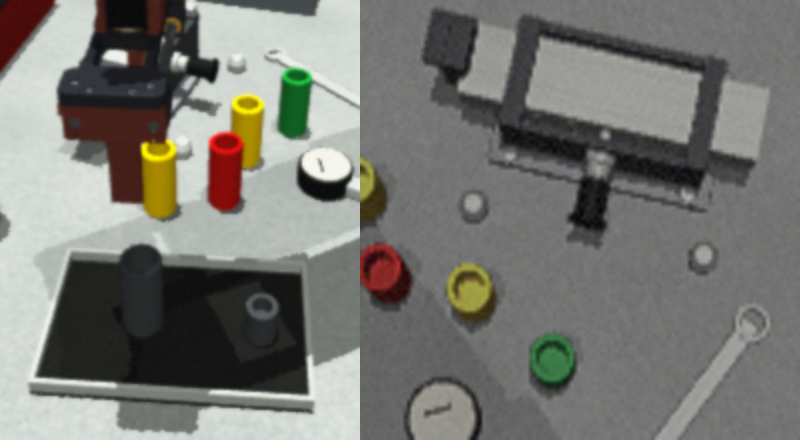

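The socket stands upright in the tray's free part, short socket untouched. The knob is clear, its flange at about (322,210) in top, which agrees with the first measurement. Going to the knob.

```bash
python3 -c "
from h import *
goto((534.6,13,115),-.17)"
python3 -m creep '[{"translation":[3,-25,0],"angular":[0,0,0.02],"jaw":1},{"translation":[8,-75,0],"angular":[0,0,0.07],"jaw":1},{"translation":[14,-130,0],"angular":[0,0,0.12],"jaw":1},{"translation":[20,-185,0],"angular":[0,0,0.17],"jaw":1},{"translation":[26,-240,0],"angular":[0,0,0.22],"jaw":1},{"translation":[32,-290,0],"angular":[0,0,0.27],"jaw":1},{"translation":[38,-335,0],"angular":[0,0,0.31],"jaw":1},{"translation":[40,-355,0],"angular":[0,0,0.31],"jaw":1}]'
python3 -c "
from h import *
goto((534.6,13,41),-.17)"
```

```text
t 11.2 pos [515.5 370.  179.2] w 87.7 g 0.0 F [ 0.8  0.4 -0.1] q [ 0.6   0.46  1.62 -0.    1.06 -1.11]
shift [  30.9 -356.1   64.6] turn [-0.001 -0.001  0.31 ]
t: 12.2
ee_pos: [524.8, 9.9, 180.2]
orientation: [-0.272, -3.129, 0.001]
ft_force: [-0.9, 0.7, -0.3]
width: 87.9
grasp_force: 0.0
t 12.2 pos [524.8   9.9 180.2] w 87.9 g 0.0 F [-0.9  0.7 -0.3] q [-0.    0.3   1.86 -0.    0.98 -1.4 ]
shift [ -9.2   4.8 139.2] turn [-0.001 -0.001 -0.004]
```

```bash
python3 -m creep '[{"translation":[-9,5,30],"angular":[0,0,0],"jaw":1},{"translation":[-9,5,60],"angular":[0,0,0],"jaw":1},{"translation":[-9,5,85],"angular":[0,0,0],"jaw":1},{"translation":[-9,5,105],"angular":[0,0,0],"jaw":1},{"translation":[-9,5,125],"angular":[0,0,0],"jaw":1},{"translation":[-9,5,136],"angular":[0,0,0],"jaw":1},{"translation":[-9,5,139],"angular":[0,0,0],"jaw":1},{"translation":[-9,5,139],"angular":[0,0,0],"jaw":1}]'
python3 - <<'E'
from h import *
goto((534.6,13,41),-.17)
a=snap("side","pics/side5.png")[150:270,240:400,::-1]
cv2.imwrite("pics/z5.png",cv2.resize(a,None,fx=4.5,fy=4.5,interpolation=cv2.INTER_CUBIC))
E
```

```text
t: 13.2
ee_pos: [535.8, 16.4, 41.6]
orientation: [0.267, 3.13, 0.0]
ft_force: [0.3, -0.0, -0.1]
width: 87.6
grasp_force: 0.0
t 13.2 pos [535.8  16.4  41.6] w 87.6 g 0.0 F [ 0.3 -0.  -0.1] q [ 0.01  0.53  1.92 -0.    0.69 -1.39]
shift [ 0.6 -3.5  0.6] turn [ 0.  0. -0.]
```

View pics/z5.png

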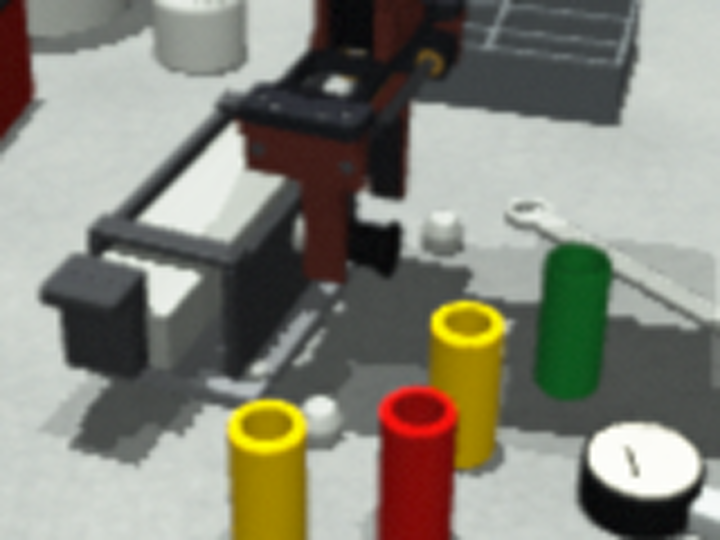

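The open fingers straddle the knob behind its flange. Centring by 3.5 mm, then closing.

```bash
python3 -m creep '[{"translation":[0.5,-3.5,0.5],"angular":[0,0,0],"jaw":1},{"translation":[0.5,-3.5,0.5],"angular":[0,0,0],"jaw":0.6},{"translation":[0.5,-3.5,0.5],"angular":[0,0,0],"jaw":0},{"translation":[0.5,-3.5,0.5],"angular":[0,0,0],"jaw":0},{"translation":[0.5,-3.5,0.5],"angular":[0,0,0],"jaw":0},{"translation":[0.5,-3.5,0.5],"angular":[0,0,0],"jaw":0},{"translation":[0.5,-3.5,0.5],"angular":[0,0,0],"jaw":0},{"translation":[0.5,-3.5,0.5],"angular":[0,0,0],"jaw":0}]'
python3 -c "
from h import *
goto((534.6,13,41),-.17)"
```

```text
t: 14.25
ee_pos: [534.6, 13.6, 40.7]
orientation: [0.267, 3.13, 0.001]
ft_force: [0.6, 4.2, -2.7]
width: 21.7
grasp_force: 26.5
t 14.25 pos [534.6  13.6  40.7] w 21.7 g 26.5 F [ 0.6  4.2 -2.7] q [ 0.    0.53  1.92  0.    0.69 -1.4 ]
shift [-0.1 -0.5 -0.3] turn [ 0.001 -0.    -0.   ]
```

```bash
python3 -m creep '[{"translation":[0,0.5,0],"angular":[0,0,0],"jaw":0},{"translation":[0,0.5,0],"angular":[0,0,0],"jaw":0},{"translation":[2,0.5,0],"angular":[0,0,0],"jaw":0},{"translation":[4,0.5,0],"angular":[0,0,0],"jaw":0},{"translation":[6,0.5,0],"angular":[0,0,0],"jaw":0},{"translation":[8,0.5,0],"angular":[0,0,0],"jaw":0},{"translation":[10,0.5,0],"angular":[0,0,0],"jaw":0},{"translation":[12,0.5,0],"angular":[0,0,0],"jaw":0}]'
python3 -m creep '[{"translation":[2,0,0],"angular":[0,0,0],"jaw":0},{"translation":[4,0,0],"angular":[0,0,0],"jaw":0},{"translation":[6,0,0],"angular":[0,0,0],"jaw":0},{"translation":[7,0,0],"angular":[0,0,0],"jaw":0},{"translation":[8,0,0],"angular":[0,0,0],"jaw":0},{"translation":[9,0,0],"angular":[0,0,0],"jaw":0},{"translation":[9,0,0],"angular":[0,0,0],"jaw":0},{"translation":[9,0,0],"angular":[0,0,0],"jaw":0}]'
```

```text
t: 15.25
ee_pos: [524.9, 15.4, 40.8]
orientation: [0.266, 3.126, 0.0]
ft_force: [7.8, -1.8, -9.6]
width: 21.8
grasp_force: 24.9
t: 16.25
ee_pos: [517.5, 16.8, 41.6]
orientation: [0.266, 3.123, 0.0]
ft_force: [8.6, -2.6, -5.0]
width: 20.1
grasp_force: 24.5
```

```bash
python3 -m creep '[{"translation":[1,0,0],"angular":[0,0,0],"jaw":0},{"translation":[2,0,0],"angular":[0,0,0],"jaw":0},{"translation":[3,0,0],"angular":[0,0,0],"jaw":0},{"translation":[4,0,0],"angular":[0,0,0],"jaw":0},{"translation":[5,0,0],"angular":[0,0,0],"jaw":0},{"translation":[6,0,0],"angular":[0,0,0],"jaw":0},{"translation":[6,0,0],"angular":[0,0,0],"jaw":0},{"translation":[6,0,0],"angular":[0,0,0],"jaw":0}]'
```

```text
t: 17.25
ee_pos: [512.6, 17.7, 42.0]
orientation: [0.265, 3.121, 0.0]
ft_force: [10.4, -2.9, -3.4]
width: 19.8
grasp_force: 24.2
```

Run:
```python
from h import *
goto((513,16.8,41),-.17)
print(ctrl.get_obs()["moment"])
a=snap("side","pics/side6.png")[165:255,255:375,::-1]
cv2.imwrite("pics/z6.png",cv2.resize(a,None,fx=6,fy=6,interpolation=cv2.INTER_CUBIC))
```

```text
t 17.25 pos [512.6  17.7  42. ] w 19.8 g 24.2 F [10.4 -2.9 -3.4] q [ 0.01  0.5   1.97 -0.    0.66 -1.39]
shift [-0.5 -0.8  1. ] turn [0.001 0.009 0.   ]
[-0.65420516 -1.76361142 -0.09129653]
```

View pics/z6.png

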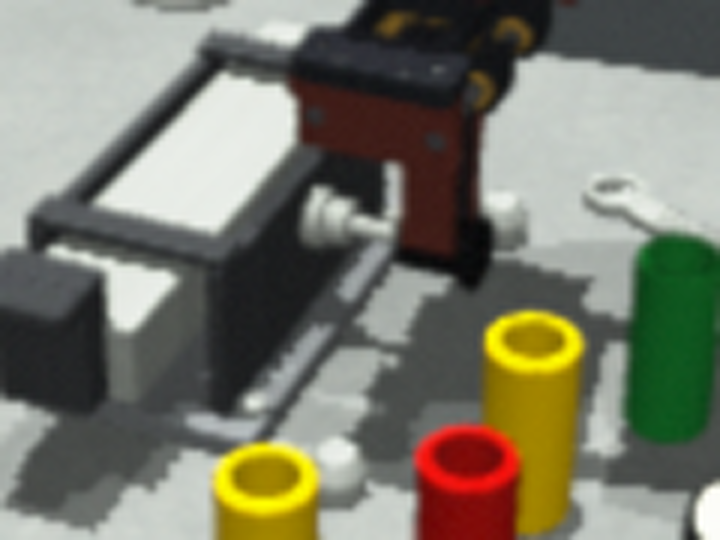

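```bash
python3 -m creep '[{"translation":[1,0,0.5],"angular":[0,0,0],"jaw":0},{"translation":[2,0,1],"angular":[0,0,0],"jaw":0},{"translation":[3,0,1],"angular":[0,0,0],"jaw":0},{"translation":[4,0,1],"angular":[0,0,0],"jaw":0},{"translation":[4,0,1],"angular":[0,0,0],"jaw":0},{"translation":[4,0,1],"angular":[0,0,0],"jaw":0},{"translation":[4,0,1],"angular":[0,0,0],"jaw":0},{"translation":[4,0,1],"angular":[0,0,0],"jaw":0}]'
```

```text
t: 18.3
ee_pos: [511.5, 18.0, 42.9]
orientation: [0.265, 3.116, 0.0]
ft_force: [10.1, -6.8, 10.6]
width: 17.7
grasp_force: 26.6
```

Run:
```python
from h import *
o=ctrl.get_obs();print(o["t"],np.round(o["moment"],2),R.from_rotvec(o["orientation"]).as_matrix().round(3).tolist())
ex=np.array([np.cos(.17),-np.sin(.17),0]);ey=np.array([np.sin(.17),np.cos(.17),0]);ez=np.array([0,0,1])
z5=lambda p:(proj("side",p)-[240,150])*4.5
z6=lambda p:(proj("side",p)-[255,165])*6
t5=np.array([535.8,16.4,41.6]);t6=np.array([512.6,17.7,42.])
for s in(-10,10): print("z5 finger outer tip",s,z5(t5+s*ex+57*ey).round(), "inner",z5(t5+s*ex+44*ey).round(),"z6 tip outer",z6(t6+s*ex+25*ey).round(),"inner",z6(t6+s*ex+11*ey).round())
c=np.array([616.4,-1.1,60])
for d in(-103,-97,-67):
  print(d,"z5 axis",z5(c+d*ex).round(),"top/bot",z5(c+d*ex+17*ez).round(),z5(c+d*ex-17*ez).round(), "z6 pulled22",z6(c+(d-22)*ex).round(),z6(c+(d-22)*ex-17*ez).round())
```

```text
18.3 [-1.18 -1.95 -0.08] [[-0.986, 0.169, 0.014], [0.169, 0.986, -0.001], [-0.014, 0.001, -1.0]]
z5 finger outer tip -10 [334. 326.] inner [343. 313.] z6 tip outer [436. 311.] inner [448. 294.]
z5 finger outer tip 10 [301. 318.] inner [310. 306.] z6 tip outer [392. 301.] inner [404. 284.]
-103 z5 axis [391. 247.] top/bot [391. 222.] [390. 271.] z6 pulled22 [479. 249.] [478. 282.]
-97 z5 axis [381. 245.] top/bot [381. 220.] [380. 269.] z6 pulled22 [466. 247.] [465. 279.]
-67 z5 axis [333. 234.] top/bot [333. 209.] [332. 258.] z6 pulled22 [401. 232.] [400. 265.]
```

Run:
```python
from h import *
ex=np.array([np.cos(.17),-np.sin(.17),0]);ey=np.array([np.sin(.17),np.cos(.17),0])
for f,t,half in(("1",(484.9,23.6,107.9),55),("2",(485.1,22.4,165.1),28),("5",(535.8,16.4,41.6),55)):
    im=cv2.imread(f"pics/side{f}.png").astype(int)
    m=(im[:,:,2]>im[:,:,1]*1.5)&(im[:,:,2]>25)&(im[:,:,2]<150)
    p=proj("side",np.array(t)+half*ey);
    c=int(round(p[0]));print(f,"pred tip",p.round(1))
    for u in range(c-4,c+7,2):
        r=np.where(m[140:280,u])[0] if f!="2" else np.where(m[100:280,u])[0]+(-40)
        if len(r):
            r=r[r+140<p[1]+5];v=r.max()+140
            # z on the vertical line through finger
            q=min(range(0,250),key=lambda z:abs(proj("side",(np.array(t)+half*ey)*[1,1,0]+[0,0,z])[1]-v))
            print(u,v,"z",q,"vs",t[2])
```

```text
1 pred tip [331.1 202.7]
327 167 z 203 vs 107.9
329 191 z 140 vs 107.9
331 191 z 140 vs 107.9
333 192 z 138 vs 107.9
335 192 z 138 vs 107.9
337 175 z 182 vs 107.9
2 pred tip [335.7 176.2]
332 143 z 249 vs 165.1
334 165 z 194 vs 165.1
336 166 z 192 vs 165.1
338 166 z 192 vs 165.1
340 166 z 192 vs 165.1Traceback (most recent call last):
  File "<stdin>", line 13, in <module>
  File "<stdin>", line 13, in <lambda>
  File "h.py", line 11, in proj
    i=ctrl.camera_info(cam);K=np.array(i["camera_matrix"]);T=np.array(i["world_from_camera"])
ValueError: time passes only in moves, steps and waits
```

The numbers show the visible fingertips at least 20 mm above the reported TCP. I'm gripping only the upper part of the knob, which explains the shrinking width and upward force. I'll ease the plunger home, open, go 20 mm lower and regrip.

```bash
python3 -m creep '[{"translation":[-7,0,0],"angular":[0,0,0],"jaw":0},{"translation":[-14,0,0],"angular":[0,0,0],"jaw":0},{"translation":[-21,0,0],"angular":[0,0,0],"jaw":0},{"translation":[-28,0,0],"angular":[0,0,0],"jaw":0},{"translation":[-28,0,0],"angular":[0,0,0],"jaw":0},{"translation":[-28,0,0],"angular":[0,0,0],"jaw":1},{"translation":[-28,0,0],"angular":[0,0,0],"jaw":1},{"translation":[-28,0,0],"angular":[0,0,0],"jaw":1}]'
python3 -m creep '[{"translation":[0,0,0],"angular":[0,0,0],"jaw":1},{"translation":[0,0,0],"angular":[0,0,0],"jaw":1},{"translation":[0,0,0],"angular":[0,0,0],"jaw":1},{"translation":[0,0,0],"angular":[0,0,0],"jaw":1},{"translation":[0,0,0],"angular":[0,0,0],"jaw":1},{"translation":[0,0,0],"angular":[0,0,0],"jaw":1},{"translation":[0,0,0],"angular":[0,0,0],"jaw":1},{"translation":[0,0,0],"angular":[0,0,0],"jaw":1}]'
python3 - <<'E'
from h import *
goto((533,13.3,20),-.17)
ctrl.get_image("side");print([(np.round(r["rect"],1).tolist(),round(r["score"],2)) for r in ctrl.look_for("side","knob")[:3]])
E
```

```text
t: 19.3
ee_pos: [531.3, 14.2, 39.6]
orientation: [-0.266, -3.13, 0.0]
ft_force: [-0.9, 0.1, -0.4]
width: 44.7
grasp_force: 0.0
t: 20.3
ee_pos: [531.6, 14.2, 39.8]
orientation: [-0.266, -3.13, -0.0]
ft_force: [0.0, 0.1, -0.0]
width: 87.6
grasp_force: 0.0
t 20.3 pos [531.6  14.2  39.8] w 87.6 g 0.0 F [ 0.   0.1 -0. ] q [ 0.    0.53  1.93  0.    0.69 -1.4 ]
shift [-1.5 -0.7 19.8] turn [ 0. -0.  0.]
[]
```

```bash
python3 -m creep '[{"translation":[-1.5,-0.7,4],"angular":[0,0,0],"jaw":1},{"translation":[-1.5,-0.7,8],"angular":[0,0,0],"jaw":1},{"translation":[-1.5,-0.7,12],"angular":[0,0,0],"jaw":1},{"translation":[-1.5,-0.7,16],"angular":[0,0,0],"jaw":1},{"translation":[-1.5,-0.7,19],"angular":[0,0,0],"jaw":1},{"translation":[-1.5,-0.7,20],"angular":[0,0,0],"jaw":1},{"translation":[-1.5,-0.7,20],"angular":[0,0,0],"jaw":1},{"translation":[-1.5,-0.7,20],"angular":[0,0,0],"jaw":1}]'
python3 -m creep '[{"translation":[0,0,0],"angular":[0,0,0],"jaw":0.6},{"translation":[0,0,0],"angular":[0,0,0],"jaw":0},{"translation":[0,0,0],"angular":[0,0,0],"jaw":0},{"translation":[0,0,0],"angular":[0,0,0],"jaw":0},{"translation":[0,0,0],"angular":[0,0,0],"jaw":0},{"translation":[0,0,0],"angular":[0,0,0],"jaw":0},{"translation":[0,0,0],"angular":[0,0,0],"jaw":0},{"translation":[0,0,0],"angular":[0,0,0],"jaw":0}]'
```

```text
t: 21.4
ee_pos: [533.1, 13.2, 19.9]
orientation: [0.266, 3.13, -0.0]
ft_force: [0.6, 0.1, -0.1]
width: 88.0
grasp_force: 0.0
t: 22.4
ee_pos: [533.1, 13.8, 19.8]
orientation: [0.267, 3.13, 0.001]
ft_force: [-0.2, 5.1, -1.0]
width: 25.9
grasp_force: 30.0
```

The width is now 25.9 mm, matching the knob's 26 mm at full grip. Pulling.

```bash
python3 -m creep '[{"translation":[0,0.7,0],"angular":[0,0,0],"jaw":0},{"translation":[2,0.7,0],"angular":[0,0,0],"jaw":0},{"translation":[4,0.7,0],"angular":[0,0,0],"jaw":0},{"translation":[6,0.7,0],"angular":[0,0,0],"jaw":0},{"translation":[8,0.7,0],"angular":[0,0,0],"jaw":0},{"translation":[10,0.7,0],"angular":[0,0,0],"jaw":0},{"translation":[12,0.7,0],"angular":[0,0,0],"jaw":0},{"translation":[14,0.7,0],"angular":[0,0,0],"jaw":0}]'
python3 -m creep '[{"translation":[1.5,0,0],"angular":[0,0,0],"jaw":0},{"translation":[3,0,0],"angular":[0,0,0],"jaw":0},{"translation":[4.5,0,0],"angular":[0,0,0],"jaw":0},{"translation":[6,0,0],"angular":[0,0,0],"jaw":0},{"translation":[7.5,0,0],"angular":[0,0,0],"jaw":0},{"translation":[9,0,0],"angular":[0,0,0],"jaw":0},{"translation":[10,0,0],"angular":[0,0,0],"jaw":0},{"translation":[10,0,0],"angular":[0,0,0],"jaw":0}]'
python3 -m creep '[{"translation":[1,0,0],"angular":[0,0,0],"jaw":0},{"translation":[2,0,0],"angular":[0,0,0],"jaw":0},{"translation":[3,0,0],"angular":[0,0,0],"jaw":0},{"translation":[3,0,0],"angular":[0,0,0],"jaw":0},{"translation":[3,0,0],"angular":[0,0,0],"jaw":0},{"translation":[3,0,0],"angular":[0,0,0],"jaw":0},{"translation":[3,0,0],"angular":[0,0,0],"jaw":0},{"translation":[3,0,0],"angular":[0,0,0],"jaw":0}]'
```

```text
t: 23.4
ee_pos: [521.8, 16.0, 19.9]
orientation: [0.266, 3.125, 0.0]
ft_force: [8.7, -0.8, -9.0]
width: 25.4
grasp_force: 30.0
t: 24.4
ee_pos: [512.7, 17.6, 20.0]
orientation: [0.266, 3.124, 0.0]
ft_force: [10.9, -1.8, -11.4]
width: 25.4
grasp_force: 30.0
t: 25.4
ee_pos: [511.7, 17.9, 20.0]
orientation: [0.265, 3.121, 0.0]
ft_force: [15.4, -3.2, -16.6]
width: 25.2
grasp_force: 30.0
```

```bash
python3 -m creep '[{"translation":[0.5,0,0.5],"angular":[0,0,0],"jaw":0},{"translation":[1.5,0,1],"angular":[0,0,0],"jaw":0},{"translation":[1.5,0,1],"angular":[0,0,0],"jaw":0},{"translation":[1.5,0,1],"angular":[0,0,0],"jaw":0},{"translation":[1.5,0,1],"angular":[0,0,0],"jaw":0},{"translation":[1.5,0,1],"angular":[0,0,0],"jaw":0},{"translation":[1.5,0,1],"angular":[0,0,0],"jaw":0},{"translation":[1.5,0,1],"angular":[0,0,0],"jaw":0}]'
python3 - <<'E'
from h import *
ctrl.get_image("side")
for n in("socket_mid","knob","short_socket_mid","nut_a_mid"):print(n,[(np.round(r["rect"]).astype(int).tolist(),round(r["score"],2)) for r in ctrl.look_for("side",n)[:5]])
goto((511,18,20),-.17)
E
```

```text
t: 26.4
ee_pos: [511.8, 17.9, 19.9]
orientation: [0.265, 3.118, 0.0]
ft_force: [15.7, -5.2, -9.6]
width: 25.3
grasp_force: 30.0
socket_mid [([333, 215, 351, 255], 0.84), ([294, 241, 309, 278], 0.82), ([282, 290, 298, 341], 0.76), ([322, 237, 343, 278], 0.74), ([349, 141, 383, 178], 0.66)]
knob []
short_socket_mid [([343, 318, 360, 342], 0.78)]
nut_a_mid []
t 26.65 pos [511.8  17.9  19.9] w 25.6 g 30.0 F [15.7 -5.4 -9.7] q [ 0.01  0.54  1.98 -0.    0.6  -1.39]
shift [ 0.8 -0.  -0.1] turn [0.001 0.013 0.   ]
```

The knob is hard against its stop: the pull is about 16 N against a 10.5 N spring, it no longer moves, and the grip is a steady 30 N. The socket stands in the tray at side (290,315). Handing in.

```bash
python3 -c "
from workcell import ctrl
print(ctrl.close_job())"
```

```text
the job is handed in; nothing more can be done
None
```

The job is handed in: the socket stands upright in the tray's free part, and the gripper is holding the plunger's knob fully back against its stop, after one regrip because the first hold on the knob was too high.

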